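# Open the till by its hidden release

## Task

Two grey steel drawer units stand on the stationery shop's counter: the till, which is the taller and deeper one, and a smaller stamp drawer. Open the till: with the fingertips slide the metal cover along the channel at its front edge until the hidden recess beneath is uncovered, press down the catch in the recess so that the cash drawer springs open, and leave it open. Leave the stamp drawer shut.

Things in the scene. Friction and masses are not known exactly. Their poses are not given: they have to be found in the camera images.
- till_recess (a point): Centre of the till's recess, at channel floor level, 91 mm above the counter, 51 mm behind the till's front. Axes: x to the till's back, y left seen from the robot, z up. The till is a fixed grey steel unit 280 (x) x 270 (y) x 105 mm. The recess: a gap in the channel floor, 66 (x) x 70 (y) mm; in it a flat catch plate, 50 x 60 mm, centred, its top 10 mm below the channel floor
- till_cover (a joint): Aluminium block, 62 (x) x 90 (y) x 18 mm high, hiding the recess, in an open channel 66 wide, 14 deep along the till's front top edge, flat-floored from y = -115 to +130 mm of the recess centre. Value: m slid to +y, 0 to 0.090, starts at 0 to 0.010; its centre is at y = value - 5 mm. Needs 2 N, stays put. The 65 mm on its -y side are empty: put closed fingertips there to push
- till_drawer (a joint): The till's cash drawer in its front face, no handle. Value: m out to -x (to the robot), 0 shut and latched, 0.060 fully out. It springs out by itself when the catch is pressed: the catch plate moves straight down up to 9 mm (4 N at first, 8 N at the bottom), frees the drawer at about 5 mm and springs back. A loose tape roll lies on the till's top, behind the channel
- stamp_drawer (a joint): Drawer of the bystander, a smaller unit of the same make (200 (x) x 270 (y) x 72 mm high, with an equal channel, cover and catch), standing left or right of the till. Value: m out, as for the till's drawer; 0 is shut and must stay so

How it is judged (in metres and radians):
On the way:
1. the cover of the till has been slid more than 20 mm (value of joint till_cover above 0.02 m), for 0.05 s.
At the end, for the whole second after the job is handed in: the till's drawer is out by more than 40 mm and the stamp drawer is shut (out by less than 10 mm) (value of joint till_drawer above 0.04 m and value of joint stamp_drawer below 0.01 m); the robot touches nothing.
It fails at once if the stamp drawer is opened (more than 10 mm) (value of joint stamp_drawer above 0.01 m).
It also fails if it takes over 38 s, if anything falls off the work surface, if the arm or the gripper's body presses on something with over 40 N, if the wrist force passes 120 N, or if a joint passes its speed limit or range.

## Robot

A 6-joint arm with a two-finger parallel gripper is mounted at the origin on the work surface. World frame = base frame: x ahead of the robot, y to its left, z up, the work surface at z = 0. Lengths are in mm, angles in rad, forces in N, time in s.
With the tool pointing down it reaches from about 350 to 1000 mm from the base axis. Payload 7.1 kg.
Tool frame: the origin (TCP) lies between the finger pads; the fingertips stand 11 mm ahead of it and the grasp point (between the pads) lies 8 mm behind it; z points along the fingers, y is the line along which they close (so a half turn about z gives the same grasp; the last joint's range is limited). The gripper opens to 85 mm and grips with 20 to 120 N. Pads are 22 mm wide; open, the fingers measure 114 mm over their backs; the gripper's body (76 mm by 85 mm) begins 54 mm behind the grasp point. The pads swing forward as they close: fully open they stand 13 mm farther back than shut.
Start: joints at [1.18, 0.423, 1.63, -0, 1.089, -0.019], TCP at [227.026, 582.292, 242.319] pointing down, gripper open.
Joint ranges: [-3, 3], [-0.9, 2.11], [0.09, 2.58], [-1.31, 4.45], [0.11, 2.69], [-2.54, 2.54]. Speed limits (rad/s): [2.39, 2.39, 3.01, 3.14, 3.14, 3.14].

## Interface

Orientations are given as a unit quaternion [x, y, z, w].
In Python, from cell import * gives the robot as it stands. The module is installed in compiled form; this text tells all that it offers.
- The arm moves only by the tool carry_out, never from a script. Its argument "deltas" is a list of rows, each an object with "delta_pos": the shift along the tool's x, y, z in cm, a list of three; "rotation": the turn, a rotation vector about the tool's x, y, z in degrees, a list of three; "grip": the gripper's target within -1 to 1 (fully open at 1, half-way at 0, shut at -1). A call has 1 to 20 rows; each row shifts and turns the commanded pose from where the row before left it, along the tool's axes as they then stand; what a row does not reach is not made up. A row lasts 1/8 s, in which the tool goes at most 62.5 mm and 10.7 degrees, less where a joint would pass 70% of its speed; a pose out of reach is approached as far as the arm can. A call with a gripper value outside its range is refused whole. The fingers move at their own pace and stop on an object; "newtons" is the grip in N (left out, the last holds). Time passes only in rows, so rows that do not move let the fingers close. It gives the time, the measured TCP pose, the force, the opening and the grip force at its end, in the units of the state.
- sense(): the state, without advancing time (a new reading comes with each control period).
- snapshot(name): name is "side" or "top"; returns a dict with "img" (400x640x3 uint8, red, green, blue), "mtx" (3x3 intrinsics, pixels), "eye" and "rotation" of the camera in the world. Camera axes: x right, y down, z forward; pixel columns grow to the right and rows downward; lengths in mm; the calibration is good to about 2 mm. A picture is of the moment at which its call begins. There is no depth.
- close_job(): hands the job in; it is judged then, once.
Trained networks look in a picture, given as the dict that the camera call returned (one of the last four; its "shot" number tells which), for a name from the list of things; names that differ only in an ending like _2 or _b are one class to them, and where a whole thing is asked for, a point or a joint stands for the part that bears it (a point fixed in the world has none). Each returns a list of dicts, best first, with "score" (0 to 1); they miss things now and then, are a little off and sometimes report something else, mostly with a low value. They report only what shows in the picture. A call takes as long as a camera call.
- outline_of(picture, query): "region" (400x640 bool, what is visible of it).
- spot_point(picture, query): "at" ([x, y, z] in mm, in world coordinates, good to about 4 mm: a listed point, or the origin of a listed thing).
The state is a dict: "clock": time; "joints": joint angles; "joint_vel": joint speeds; "joint_efforts": joint torques, N m; "position": TCP position; "tool_rot": TCP orientation; "ft_force": force on the tool from outside, world axes, zero at the start; "wrist_torque": the same for the moment, N m; "grip_width": opening from 0.0 (shut) to 1.0 (fully open); "grasp_force": force on a finger pad.
Only numpy, scipy, OpenCV 4.12 (cv2) and the standard library are available. Lean on these libraries where they do the work, as an engineer would, in place of code of your own. Each camera call takes 0.05 s, during which the arm holds its last target. There are 200 camera calls.

## Working session

There is one attempt and no reset: what is moved stays moved. The work goes in short steps, Python scripts to look and compute and a tool call to move; the robot and the scene stay as the last step left them, time stands still between calls to the robot, and variables do not carry over. Pictures are saved under pics/ and viewed, at most 10 in all, crops included, and the job is handed in when it is done.

Besides the shell and the picture viewer there is one more tool, called as name(argument=value, ...) on one line, values as JSON. carry_out: Moves the arm, as the interface text tells. Its arguments: {"type":"object","properties":{"deltas":{"type":"array","items":{"type":"object","properties":{"delta_pos":{"type":"array","items":{"type":"number"}},"rotation":{"type":"array","items":{"type":"number"}},"grip":{"type":"number"}}}},"newtons":{"type":"number"}},"required":["deltas"]}

```bash
mkdir -p pics; python3 - <<'E'
from cell import *
import cv2
s=sense();print({k:s[k] for k in("clock","position","tool_rot","grip_width","ft_force")})
for n in("top","side"):
    p=snapshot(n);cv2.imwrite(f"pics/{n}1.png",p["img"][:,:,::-1])
    print(n,p["eye"],p["rotation"],p["mtx"])
    for q in("till_recess","till_cover","till_drawer","stamp_drawer"):
        try:print(q,[(d["at"],d["score"]) for d in spot_point(p,q)])
        except Exception as e:print(q,e)
E
```

```text
{'clock': 0.0, 'position': array([226.81736286, 581.81105148, 241.52218579]), 'tool_rot': array([ 1.84825247e-01,  9.82771085e-01, -7.73240262e-04, -1.55406295e-04]), 'grip_width': 1.0020976456780748, 'ft_force': array([ 0.66948742,  0.03063511, -0.33709731])}
top [ 5.06880725e+02 -2.86248460e-01  9.71487883e+02] [ 0.70562    -0.70476448  0.06099083 -0.04107992] [[430.46323065   0.         317.54446954]
 [  0.         430.46323065 194.88630327]
 [  0.           0.           1.        ]]
till_recess [([592.8, -234.2, 92.3], 0.77)]
till_cover it knows: till_recess
till_drawer it knows: till_recess
stamp_drawer it knows: till_recess
side [372.13874788 462.91431426 509.91266975] [-0.22461507  0.87375404 -0.42044513  0.09658071] [[380.39206096   0.         319.65294889]
 [  0.         380.39206096 202.9097294 ]
 [  0.           0.           1.        ]]
till_recess [([595.7, -230.0, 92.3], 0.86)]
till_cover it knows: till_recess
till_drawer it knows: till_recess
stamp_drawer it knows: till_recess
```

View pics/top1.png

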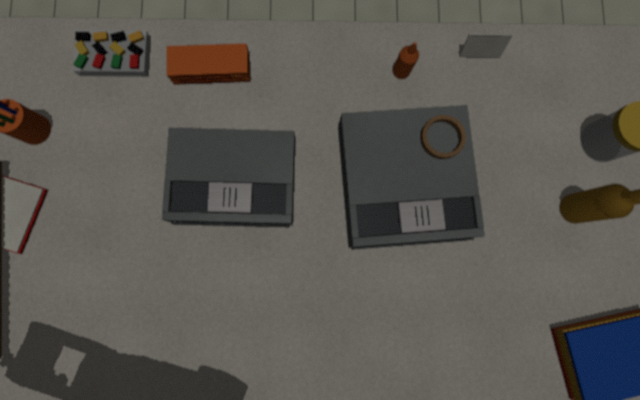

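View pics/side1.png

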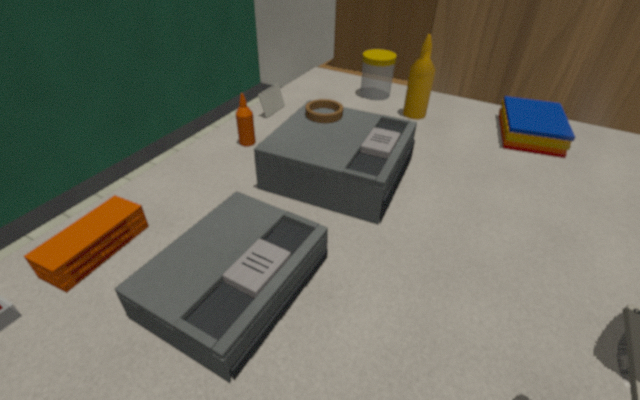

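The top picture shows the till on the right, with its cover at about (422,216), its channel running from (357,220) to (476,211), and the tape ring at (442,137). The stamp unit is on the left at about (230,175). I'll zoom in on the till to get its yaw.

```bash
cat > h.py <<'E'
import numpy as np
from scipy.spatial.transform import Rotation as R
def ray(p,uv,z):
    d=R.from_quat(p["rotation"]).as_matrix()@np.linalg.inv(p["mtx"])@np.array([*uv,1.]) if np.shape(p["rotation"])==(4,) else np.array(p["rotation"])@np.linalg.inv(p["mtx"])@np.array([*uv,1.])
    e=np.array(p["eye"]);return e+d*(z-e[2])/d[2]
E
python3 - <<'E'
from cell import *
from h import *
import cv2
p=snapshot("top")
cv2.imwrite("pics/crop.png",cv2.resize(p["img"][95:255,330:490,::-1],(600,600),interpolation=cv2.INTER_CUBIC))
for uv,z in(((422,216),109),((357,220),105),((476,211),105),((340,113),105),((467,107),105),((352,237),105),((482,229),105)):print(uv,ray(p,uv,z).round(1))
E
```

```text
(422, 216) [ 589.9 -236.3  109. ]
(357, 220) [ 581.9 -104.6  105. ]
(476, 211) [ 600.8 -349.   105. ]
(340, 113) [806.6 -72.  105. ]
(467, 107) [ 822.2 -341.8  105. ]
(352, 237) [547.6 -94.1 105. ]
(482, 229) [ 564.  -359.3  105. ]
```

View pics/crop.png

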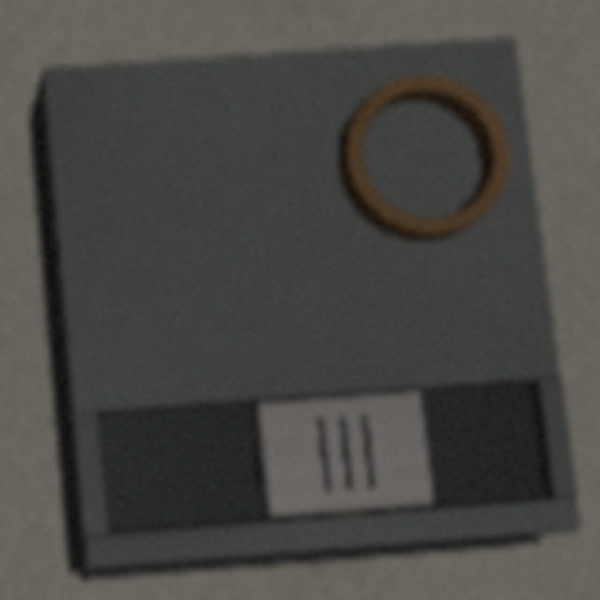

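The crop shows the till's top corners at crop pixels (47,72), (515,38), (580,530) and (82,570). The cover's corners are at (258,402), (422,390), (435,502) and (270,517). I'll fit the pose to these.

```bash
python3 - <<'E'
from cell import *
from h import *
p=snapshot("top")
f=lambda c,z:ray(p,((c[0]+.5)/3.75-.5+330,(c[1]+.5)/3.75-.5+95),z)[:2]
T=np.array([f(c,105) for c in((47,72),(515,38),(580,530),(82,570))]);print(T.round(1))
C=np.array([f(c,109) for c in((258,402),(422,390),(435,502),(270,517))]);print(C.round(1),C.mean(0))
m=np.array([[140,135],[140,-135],[-140,-135],[-140,135]])
A=T-T.mean(0);H=(A[:,1]*m[:,0]-A[:,0]*m[:,1]).sum();G=(A*m).sum();yaw=np.arctan2(H,G)
print("yaw",np.degrees(yaw))
Ry=np.array([[np.cos(yaw),-np.sin(yaw)],[np.sin(yaw),np.cos(yaw)]])
print("resid",(A-m@Ry.T).round(1))
# recess x = front+51 -> (-89, y0)
r0=T.mean(0)+Ry@[-89,0]
print("recess line pt",r0,"cover in till axes",(C.mean(0)-r0)@Ry)
s=sense();M=R.from_quat(s["tool_rot"]).as_matrix();print(M.round(3),s["clock"])
print("tool yaw angle of tool x in world",np.degrees(np.arctan2(M[1,0],M[0,0])))
E
```

```text
[[ 804.8  -76.6]
 [ 827.1 -341.9]
 [ 549.9 -363.2]
 [ 528.4  -92.8]]
[[ 618.7 -189.1]
 [ 625.5 -279. ]
 [ 564.7 -283.4]
 [ 556.5 -193.8]] [ 591.35028585 -236.33365803]
yaw 4.261435003181444
resid [[-2.3 -3. ]
 [-0.1  0.9]
 [ 1.9  0.4]
 [ 0.5  1.6]]
recess line pt [ 588.80831061 -225.25538405] cover in till axes [  1.71174859 -11.23653458]
[[-0.932  0.363 -0.   ]
 [ 0.363  0.932 -0.001]
 [ 0.    -0.001 -1.   ]] 0.3
tool yaw angle of tool x in world 158.69719161235858
```

carry_out(deltas=[{"rotation": [0, 0, 9.2], "grip": -1}, {"rotation": [0, 0, 9.2], "grip": -1}, {"rotation": [0, 0, 9.2], "grip": -1}, {"rotation": [0, 0, 9.2], "grip": -1}, {"rotation": [0, 0, 9.2], "grip": -1}, {"rotation": [0, 0, 9.2], "grip": -1}, {"rotation": [0, 0, 9.2], "grip": -1}, {"delta_pos": [-4.6, 1.5, 0], "grip": -1}, {"delta_pos": [-4.6, 1.5, 0], "grip": -1}, {"delta_pos": [-4.6, 1.5, 0], "grip": -1}, {"delta_pos": [-4.6, 1.5, 0], "grip": -1}, {"delta_pos": [-4.6, 1.5, 0], "grip": -1}, {"delta_pos": [-4.6, 1.5, 0], "grip": -1}, {"delta_pos": [-4.6, 1.5, 0], "grip": -1}, {"delta_pos": [-4.6, 1.5, 0], "grip": -1}, {"delta_pos": [-4.6, 1.5, 0], "grip": -1}, {"delta_pos": [-4.6, 1.5, 0], "grip": -1}, {"delta_pos": [-4.6, 1.5, 0], "grip": -1}, {"delta_pos": [-4.6, 1.5, 0], "grip": -1}])

```text
invalid input
```

carry_out(deltas=[{"delta_pos": [0, 0, 0], "rotation": [0, 0, 9.2], "grip": -1}, {"delta_pos": [0, 0, 0], "rotation": [0, 0, 9.2], "grip": -1}, {"delta_pos": [0, 0, 0], "rotation": [0, 0, 9.2], "grip": -1}, {"delta_pos": [0, 0, 0], "rotation": [0, 0, 9.2], "grip": -1}, {"delta_pos": [0, 0, 0], "rotation": [0, 0, 9.2], "grip": -1}, {"delta_pos": [0, 0, 0], "rotation": [0, 0, 9.2], "grip": -1}, {"delta_pos": [0, 0, 0], "rotation": [0, 0, 9.2], "grip": -1}, {"delta_pos": [-4.6, 1.5, 0], "rotation": [0, 0, 0], "grip": -1}, {"delta_pos": [-4.6, 1.5, 0], "rotation": [0, 0, 0], "grip": -1}, {"delta_pos": [-4.6, 1.5, 0], "rotation": [0, 0, 0], "grip": -1}, {"delta_pos": [-4.6, 1.5, 0], "rotation": [0, 0, 0], "grip": -1}, {"delta_pos": [-4.6, 1.5, 0], "rotation": [0, 0, 0], "grip": -1}, {"delta_pos": [-4.6, 1.5, 0], "rotation": [0, 0, 0], "grip": -1}, {"delta_pos": [-4.6, 1.5, 0], "rotation": [0, 0, 0], "grip": -1}, {"delta_pos": [-4.6, 1.5, 0], "rotation": [0, 0, 0], "grip": -1}, {"delta_pos": [-4.6, 1.5, 0], "rotation": [0, 0, 0], "grip": -1}, {"delta_pos": [-4.6, 1.5, 0], "rotation": [0, 0, 0], "grip": -1}, {"delta_pos": [-4.6, 1.5, 0], "rotation": [0, 0, 0], "grip": -1}, {"delta_pos": [-4.6, 1.5, 0], "rotation": [0, 0, 0], "grip": -1}], newtons=30)

```text
clock: 2.68
position: [448.4, 43.8, 242.6]
tool_rot: [0.68, 0.733, 0.0, 0.0]
ft_force: [1.1, 0.9, 0.4]
grip_width: 0.004
grasp_force: 0.0
```

carry_out(deltas=[{"delta_pos": [-4.5, 1.5, 0], "rotation": [0, 0, 0], "grip": -1}, {"delta_pos": [-4.5, 1.5, 0], "rotation": [0, 0, 0], "grip": -1}, {"delta_pos": [-4.5, 1.5, 0], "rotation": [0, 0, 0], "grip": -1}, {"delta_pos": [-4.5, 1.5, 0], "rotation": [0, 0, 0], "grip": -1}, {"delta_pos": [-4.5, 1.5, 0], "rotation": [0, 0, 0], "grip": -1}, {"delta_pos": [-4.5, 1.5, 0], "rotation": [0, 0, 0], "grip": -1}, {"delta_pos": [-4.5, 1.5, 0], "rotation": [0, 0, 0], "grip": -1}, {"delta_pos": [-4.5, 1.5, 2.5], "rotation": [0, 0, 0], "grip": -1}, {"delta_pos": [0, 0, 4], "rotation": [0, 0, 0], "grip": -1}, {"delta_pos": [0, 0, 0], "rotation": [0, 0, 0], "grip": -1}, {"delta_pos": [0, 0, 0], "rotation": [0, 0, 0], "grip": -1}])

```text
clock: 4.05
position: [594.9, -304.5, 178.4]
tool_rot: [0.68, 0.733, 0.0, 0.0]
ft_force: [0.4, -0.5, 0.3]
grip_width: 0.001
grasp_force: 0.0
```

```bash
python3 - <<'E'
from cell import *
import cv2
s=sense();print(s["position"],s["ft_force"],s["clock"])
p=snapshot("side");a=cv2.resize(p["img"][60:230,240:440,::-1],(600,510),interpolation=cv2.INTER_CUBIC)
cv2.imwrite("pics/s2.png",a)
E
```

```text
[ 594.93440348 -304.49272317  178.37978511] [ 0.35598534 -0.54877751  0.25639219] 4.05
```

View pics/s2.png

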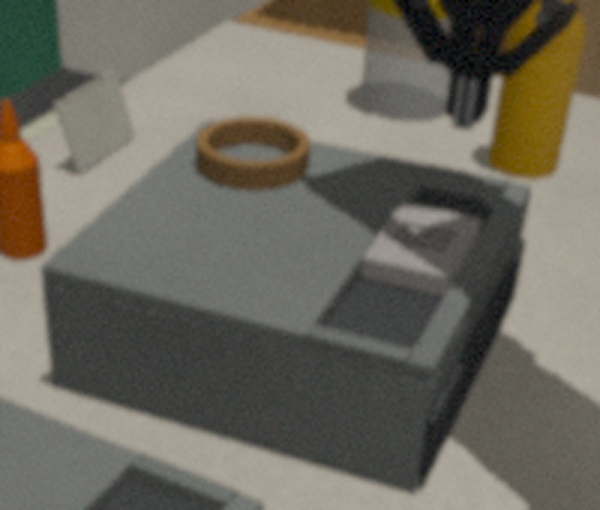

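The fingers are above the empty channel part (crop pixel ~(463,120)), cover at (425,245). Next I lower them into the channel.

carry_out(deltas=[{"delta_pos": [-0.4, 0.1, 2], "rotation": [0, 0, 0], "grip": -1}, {"delta_pos": [0, 0, 2], "rotation": [0, 0, 0], "grip": -1}, {"delta_pos": [0, 0, 1.5], "rotation": [0, 0, 0], "grip": -1}, {"delta_pos": [0, 0, 1], "rotation": [0, 0, 0], "grip": -1}, {"delta_pos": [0, 0, 0.6], "rotation": [0, 0, 0], "grip": -1}, {"delta_pos": [0, 0, 0], "rotation": [0, 0, 0], "grip": -1}])

```text
clock: 4.85
position: [595.7, -308.5, 105.9]
tool_rot: [0.68, 0.733, -0.0, -0.0]
ft_force: [0.1, -0.4, 0.3]
grip_width: 0.0
grasp_force: 0.0
```

carry_out(deltas=[{"delta_pos": [1.2, 0, 0], "rotation": [0, 0, 0], "grip": -1}, {"delta_pos": [1.2, 0, 0], "rotation": [0, 0, 0], "grip": -1}, {"delta_pos": [1.2, 0, 0], "rotation": [0, 0, 0], "grip": -1}, {"delta_pos": [1.2, 0, 0], "rotation": [0, 0, 0], "grip": -1}])

```text
clock: 5.35
position: [592.4, -259.9, 106.8]
tool_rot: [0.68, 0.733, 0.0, 0.0]
ft_force: [-0.2, -1.6, 2.1]
grip_width: 0.002
grasp_force: 0.9
```

carry_out(deltas=[{"delta_pos": [1.2, 0, 0], "rotation": [0, 0, 0], "grip": -1}, {"delta_pos": [1.2, 0, 0], "rotation": [0, 0, 0], "grip": -1}, {"delta_pos": [1.2, 0, 0], "rotation": [0, 0, 0], "grip": -1}, {"delta_pos": [1.0, 0, 0], "rotation": [0, 0, 0], "grip": -1}, {"delta_pos": [0, 0, 0], "rotation": [0, 0, 0], "grip": -1}])

```text
clock: 5.98
position: [588.4, -213.7, 106.1]
tool_rot: [0.68, 0.733, -0.0, -0.001]
ft_force: [0.4, 0.7, -0.8]
grip_width: 0.001
grasp_force: 0.0
```

```bash
python3 - <<'E'
from cell import *
import cv2
p=snapshot("side");a=cv2.resize(p["img"][60:230,240:440,::-1],(600,510),interpolation=cv2.INTER_CUBIC)
cv2.imwrite("pics/s3.png",a)
E
```

```text
(no output)
```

View pics/s3.png

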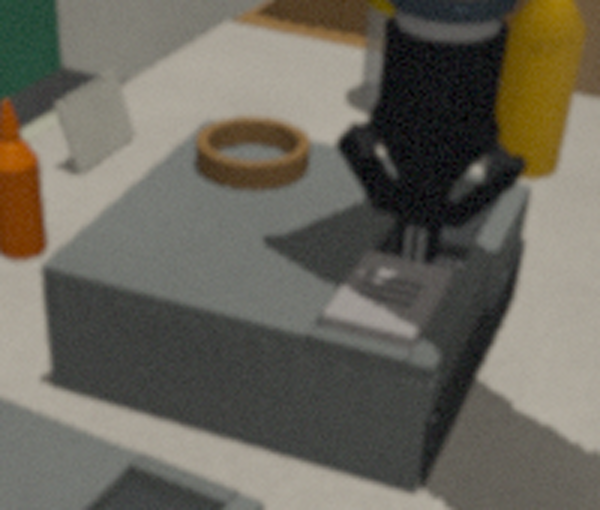

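The cover is now near the left end of the channel (crop pixel ~(390,295)), with the fingers behind it. It needs a little more.

carry_out(deltas=[{"delta_pos": [0.5, 0, 0], "rotation": [0, 0, 0], "grip": -1}, {"delta_pos": [0.4, 0, 0], "rotation": [0, 0, 0], "grip": -1}, {"delta_pos": [0, 0, 0], "rotation": [0, 0, 0], "grip": -1}])

```text
clock: 6.4
position: [588.0, -205.6, 106.2]
tool_rot: [0.68, 0.733, 0.0, -0.0]
ft_force: [0.7, 0.6, -0.1]
grip_width: -0.002
grasp_force: 0.0
```

carry_out(deltas=[{"delta_pos": [-1.4, 0.1, 0], "rotation": [0, 0, 0], "grip": -1}, {"delta_pos": [-1.3, 0.1, 0], "rotation": [0, 0, 0], "grip": -1}, {"delta_pos": [0, 0, 0.6], "rotation": [0, 0, 0], "grip": -1}, {"delta_pos": [0, 0, 0.6], "rotation": [0, 0, 0], "grip": -1}, {"delta_pos": [0, 0, 0.3], "rotation": [0, 0, 0], "grip": -1}, {"delta_pos": [0, 0, 0.3], "rotation": [0, 0, 0], "grip": -1}, {"delta_pos": [0, 0, 0.3], "rotation": [0, 0, 0], "grip": -1}, {"delta_pos": [0, 0, 0], "rotation": [0, 0, 0], "grip": -1}])

```text
clock: 7.4
position: [591.7, -232.5, 85.5]
tool_rot: [0.68, 0.733, -0.0, -0.0]
ft_force: [-2.7, -0.2, 5.3]
grip_width: 0.001
grasp_force: 3.0
```

carry_out(deltas=[{"delta_pos": [0, 0, 0.2], "rotation": [0, 0, 0], "grip": -1}, {"delta_pos": [0, 0, 0], "rotation": [0, 0, 0], "grip": -1}, {"delta_pos": [0, 0, -1], "rotation": [0, 0, 0], "grip": -1}, {"delta_pos": [0, 0, -3], "rotation": [0, 0, 0], "grip": -1}, {"delta_pos": [0, 0, -4], "rotation": [0, 0, 0], "grip": -1}, {"delta_pos": [0, 0, -4], "rotation": [0, 0, 0], "grip": -1}, {"delta_pos": [0, 0, -4], "rotation": [0, 0, 0], "grip": -1}, {"delta_pos": [0, 0, 0], "rotation": [0, 0, 0], "grip": -1}])

```text
clock: 8.4
position: [594.1, -233.0, 247.5]
tool_rot: [0.68, 0.733, 0.001, 0.003]
ft_force: [-0.1, -0.7, -0.3]
grip_width: -0.0
grasp_force: 0.0
```

```bash
python3 - <<'E'
from cell import *
import cv2
print(sense()["position"])
p=snapshot("side");a=cv2.resize(p["img"][60:230,240:440,::-1],(600,510),interpolation=cv2.INTER_CUBIC)
cv2.imwrite("pics/s4.png",a)
p=snapshot("top");cv2.imwrite("pics/t4.png",p["img"][:,:,::-1])
E
```

```text
[ 594.08928902 -233.02212444  247.46989337]
```

View pics/s4.png

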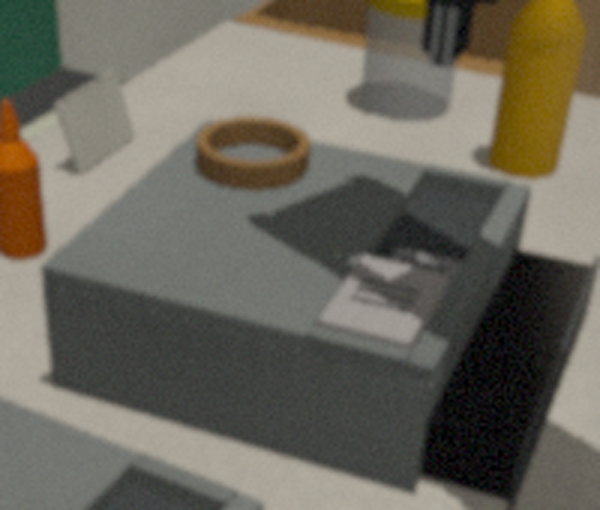

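View pics/t4.png

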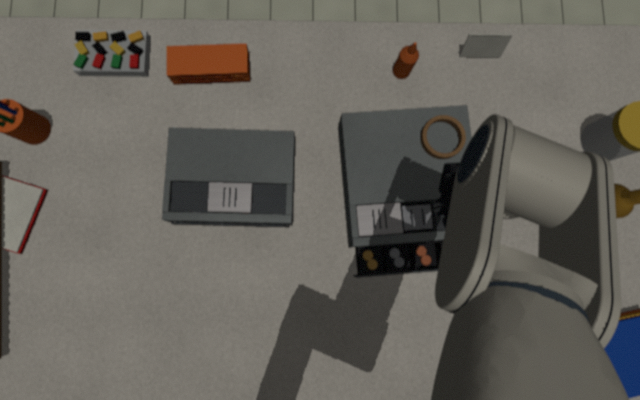

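The pictures show the till drawer fully out, with coins visible at about (397,257) in the top view. The stamp drawer is shut and the robot is clear of everything.

```bash
python3 -c "
from cell import *
print(close_job())"
```

```text
the job is handed in; nothing more can be done
None
```

The till's cash drawer sprang open and was left open, the stamp drawer stayed shut, the arm was clear of everything, and the job was handed in at about 8.5 s; no verdict came back.

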